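# Unlock the spring vise and hold it open at the index

### The arm

A 6-joint arm with a two-finger parallel gripper is mounted at the origin on a cart in front of the work surface, level with it; the furniture and walls round the work are solid. World frame = base frame: x ahead of the robot, y to its left, z up, the work surface at z = 0. Lengths are in m, angles in rad, forces in N, time in s.
With the tool pointing down it reaches from about 0.25 to 0.775 m from the base axis. Payload 4 kg.
Tool frame: the origin (TCP) lies between the finger pads; the fingertips stand 25 mm ahead of it and the grasp point (between the pads) lies 6 mm ahead of it (robot.tip_reach is the z of the fingertips in the tool frame, in m); z points along the fingers, y is the line along which they close (so a half turn about z gives the same grasp; the last joint's range is limited). The gripper opens to 94 mm and grips with 3 to 60 N. Pads are 16 mm wide; open, the fingers measure 119 mm over their backs; the gripper's body (75 mm by 177 mm) begins 78 mm behind the grasp point.
Start: joints at [-1.243, 0.087, 1.371, -0, 1.684, -0.103], TCP at [0.23, -0.5, 0.231] pointing down, gripper open.
Joint ranges: [-3.1, 3.1], [-0.76, 2.03], [0.27, 2.55], [-1.08, 4.22], [0.17, 2.65], [-2.57, 2.57]. Speed limits (rad/s): [2.79, 2.79, 3.14, 3.14, 3.14, 3.14].

### API

Orientations are given as [roll, pitch, yaw] about the fixed x, y, z axes, in that order (R = Rz(yaw) Ry(pitch) Rx(roll)).
In Python, from bench import robot gives the robot as it stands. The module is installed in compiled form; this text tells all that it offers.
- The arm moves only by the shell command python3 -m handwheel 'ROWS'. ROWS is JSON, a list of rows, each a list of 3 entries, a list of its own where there are three numbers: the turn, a rotation vector about the world's x, y, z in units of 90 degrees (1.0 is 90 degrees), then the shift along the world's x, y, z in units of 0.05 m (1.0 is 0.05 m), then the closure, from 0 (fully open) to 1 (shut). A call has 1 to 5 rows; each row shifts and turns the commanded pose from where the row before left it; what a row does not reach is not made up. A row lasts 1/10 s, in which the tool goes at most 50 mm and 8.59 degrees, less where a joint would pass 70% of its speed; a pose out of reach is approached as far as the arm can. A call with a number of a shift or a turn outside -1 to 1 is refused whole. A call with a gripper value outside its range is refused whole. The fingers move at their own pace and stop on an object; the grip force is fixed at half the most. Time passes only in rows, so rows that do not move let the fingers close. It gives the time, the measured TCP pose, the force, the opening and the grip force at its end, in the units of the state.
- robot.get_obs(): the state, without advancing time (a new reading comes with each control period).
- robot.snapshot(name): name is "scene" or "top" or "wrist"; returns (picture, depth): 420x560x3 uint8, red, green, blue; 420x560 float32, m along the optical axis (not along the pixel's ray), 0 where there is no reading.
- robot.calibration(name): a dict with "mtx" (3x3 intrinsics, pixels), "D" ([k1, k2, p1, p2, k3] as OpenCV has them; the pictures are not rectified), "extrinsics" (4x4, takes a point from camera to world coordinates); the wrist camera has in their place "hand_eye" (4x4, takes a point from camera to tool coordinates, whose origin is the TCP and whose axes are the flange's). Camera axes: x right, y down, z forward; pixel columns grow to the right and rows downward; lengths in m; the calibration is good to about 2 mm. A picture is of the moment at which its call begins: read the wrist's pose just before it. calibration takes no time and is no camera call.
- robot.close_job(): hands the job in; it is judged then, once.
Trained networks look in the newest picture that a camera, given by its name, has taken for a name from the list of things; names that differ only in an ending like _2 or _b are one class to them, and where a whole thing is asked for, a point or a joint stands for the part that bears it (a point fixed in the world has none). Each returns a list of dicts, best first, with "p" (0 to 1); they miss things now and then, are a little off and sometimes report something else, mostly with a low value. They report only what shows in the picture. A call takes as long as a camera call. They do not tell look-alikes from the thing itself.
- robot.boxes_of(query, camera): "bbox" ([left, top, right, bottom] in pixels, round what is visible of it).
The state is a dict: "time": time; "joint_positions": joint angles; "qvel": joint speeds; "joint_torque": joint torques, N m; "tool_pos": TCP position; "ee_rot": TCP orientation; "wrist_force": force on the tool from outside, world axes, zero at the start; "wrist_torque": the same for the moment, N m; "width": finger opening in m; "finger_force": force on a finger pad.
Only numpy, scipy, OpenCV 4.12 (cv2) and the standard library are available. Lean on these libraries where they do the work, as an engineer would, in place of code of your own. Each camera call takes 0.05 s, during which the arm holds its last target. There are 200 camera calls.

### The job

Make the spring vise ready for a bone: pull the snapped-in lock clip straight up out of its slot and lay it gently in the sorting tray. Then pull the vise's handle out, away from its jaws, until the needle on the handle lines up with the index rider on the scale, and keep it there: finish while still holding the handle at the mark, because the spring would pull it back. Leave the rider, the balance weight, the eraser and the loupe where they are.

Things in the scene. Friction and masses are not known exactly. Their poses are not given: they have to be found in the camera images.
- vise: Spring vise fixed to the desk, aluminium plate 262 x 90 x 10 mm (local x -115 to 147, y +-45). Origin on the desk under the lock slot. +x points along the pull rod (26 mm up) to the jaws (x 64 to 105, 46 mm high); handle on the -x side, pulled out along -x. The slot lies between two dark steel cheeks (x +-12, y 12 to 32 mm either side, 30 mm high).
- clip_tab (a point): Centre of the clip's grip tab, its upper 28 mm: ribbed, 10 mm thick (x), 26 mm wide (y). 58 mm above the desk at the start, 14 mm under the clip's top. Two spring balls hold the clip: 6 to 10 N straight up snaps it out, it is clear of the slot after 30 mm of lift.
- clip_mid (a point): Middle of the lock clip, half-way up: a loose grey plastic fork of 40 g, 40 mm wide (y), 62 mm high, 8 to 10 mm thick (x), axes as the vise's at the start. Its two legs straddle the pull rod in the lock slot and stand on the base plate, foot 10 mm above the desk. While it is in, the slide is blocked.
- handle_grip (a point): Where to grip the vise's handle: an upright black plastic plate on the front end of the pull rod, 12 mm thick along the vise's x (grip it across this), 30 mm wide along its y, from 15 to 65 mm above the desk. The point is in the middle of the plate, 52 mm above the desk, at the start 70 mm from the vise's origin towards -x. Axes as the vise's.
- pull (a joint): How far the slide with the handle is pulled out along the vise's -x, m: 0 shut (start), stop at 0.055. A spring pulls it back with about 4 N when shut and 10 N at 0.05.
- needle (a point): Tip of the steel needle on the left (vise +y) side of the handle, 18 mm above the desk, 30 mm beside the rod. Axes as the vise's.
- mark (a joint): Position of the brass index rider on the scale strip, m: the value of joint pull at which needle and rider line up. Different each time, 0.02 to 0.045.
- mark_tip (a point): Tip of the pointer of the index rider, a brass block 10 x 12 mm, up to 27 mm above the desk, on the scale strip along the vise's left (+y) edge, 40 mm beside the rod. Axes as the vise's.
- tray: Grey open sorting tray, loose, 105 (its x) x 150 (its y) x 16 mm high, with a few bone chips in it. Origin at the centre of its underside, on the desk; floor about 2 mm thick.
- weight: Bystander: brass balance weight with knob, 22 mm high, 22 mm wide. Origin at its underside.
- rubber_block: Bystander: eraser in a sleeve, 20 x 42 x 12 mm. Origin at its underside.
- loupe: Bystander: round black loupe, 52 mm wide, 19 mm high. Origin at its underside.
Things that resemble listed ones, but are neither listed nor needed, are in the scene too. Of the things that look like the part that bears clip_tab, the largest one is meant.

How it is judged:
By the outcome, as a careful person would: the job done as asked, in the order asked, and still so for the second after the job is handed in, while the arm keeps its last pose, push and grip.
It also fails if it takes over 61 s, if anything falls off the work surface, if the arm or the gripper's body presses on something with over 40 N, if the wrist force passes 120 N, or if a joint passes its speed limit or range.

## Working session

There is one attempt and no reset: what is moved stays moved. The work goes in short steps, Python scripts to look and compute and a shell command to move; the robot and the scene stay as the last step left them, time stands still between calls to the robot, and variables do not carry over. Pictures are saved under pics/ and viewed, at most 13 in all, crops included, and the job is handed in when it is done.

```bash
mkdir -p pics; cat > h.py <<'E'
import numpy as np, cv2
from bench import robot
from scipy.spatial.transform import Rotation as R
def T(name,obs=None):
    c=robot.calibration(name)
    if 'extrinsics' in c: return c,np.array(c['extrinsics'])
    M=np.eye(4);M[:3,:3]=R.from_euler('xyz',obs['ee_rot']).as_matrix();M[:3,3]=obs['tool_pos']
    return c,M@np.array(c['hand_eye'])
def cloud(name,depth,obs=None):
    c,M=T(name,obs);h,w=depth.shape
    uv=np.stack(np.meshgrid(np.arange(w),np.arange(h)),-1).reshape(-1,1,2).astype(float)
    n=cv2.undistortPoints(uv,np.array(c['mtx']),np.array(c['D'])).reshape(-1,2)
    d=depth.reshape(-1,1)
    P=np.c_[n*d,d]@M[:3,:3].T+M[:3,3]; P[d[:,0]==0]=np.nan
    return P.reshape(h,w,3)
def snap(name,fn):
    o=robot.get_obs();im,d=robot.snapshot(name);cv2.imwrite('pics/'+fn+'.png',im[:,:,::-1]);P=cloud(name,d,o);np.save('pics/'+fn+'.npy',P);return im,P
def ray(name,u,v,z,obs=None):
    c,M=T(name,obs);n=cv2.undistortPoints(np.array([[[u,v]]],float),np.array(c['mtx']),np.array(c['D']))[0,0]
    d=M[:3,:3]@[n[0],n[1],1];return M[:3,3]+d*(z-M[2,3])/d[2]
E
python3 - <<'E'
from h import *
print(robot.get_obs())
for cam in ['top','scene']:
    im,P=snap(cam,cam+'0')
    for q in ['vise','clip_tab','handle_grip','mark','tray','weight','rubber_block','loupe']:
        for b in robot.boxes_of(q,cam)[:3]:
            x=np.array(b['bbox']);u,v=((x[:2]+x[2:])/2).astype(int)
            print(cam,q,round(b['p'],2),x.round(),P[min(v,419),min(u,559)].round(3))
E
```

```text
{'time': 0.0, 'joint_positions': array([-1.24311800e+00,  8.79369386e-02,  1.37225290e+00, -2.58862113e-05,
        1.68361008e+00, -1.03093275e-01]), 'qvel': array([-0.00055056, -0.00057248,  0.00167718,  0.00087145, -0.00193003,
        0.00168569]), 'joint_torque': array([ 1.28689171e-03, -3.40176880e+01, -3.02427900e+01,  7.19341985e-02,
        3.30341526e-02, -1.67394232e-04]), 'tool_pos': array([ 0.22949345, -0.49927943,  0.22931469]), 'ee_rot': array([-3.13939445e+00, -2.01560682e-04,  4.30768491e-01]), 'wrist_force': array([ 0.10539715, -0.61310216, -0.91189418]), 'wrist_torque': array([0.01216587, 0.01869905, 0.01190648]), 'finger_force': 0.0, 'width': 0.09406048252967655}
top vise 0.97 [220. 156. 266. 263.] [0.596 0.061 0.07 ]
top vise 0.68 [230. 180. 255. 248.] [0.588 0.066 0.048]
top clip_tab 0.62 [191. 178. 207. 187.] [ 0.68   0.179 -0.003]
top clip_tab 0.61 [178. 228. 191. 236.] [ 0.557  0.214 -0.002]
top handle_grip 0.72 [227. 178. 259. 246.] [0.591 0.063 0.07 ]
top tray 0.97 [334. 205. 402. 256.] [ 0.55  -0.233  0.009]
top loupe 0.9 [271. 178. 291. 196.] [ 0.662 -0.026  0.01 ]
scene vise 0.61 [310. 185. 372. 216.] [ 0.548 -0.233  0.011]
scene vise 0.56 [198. 213. 319. 277.] [0.582 0.092 0.026]
scene clip_tab 0.86 [253. 216. 272. 243.] [0.586 0.07  0.051]
scene clip_tab 0.75 [188. 241. 197. 264.] [0.67  0.187 0.032]
scene clip_tab 0.71 [226. 266. 243. 294.] [0.549 0.212 0.024]
scene handle_grip 0.84 [223. 217. 296. 260.] [0.588 0.079 0.034]
scene mark 0.43 [195. 212. 320. 277.] [0.583 0.094 0.029]
scene tray 0.84 [309. 183. 368. 218.] [ 0.551 -0.227  0.012]
scene weight 0.65 [221. 260. 236. 273.] [0.597 0.17  0.014]
scene rubber_block 0.47 [224. 218. 294. 260.] [0.589 0.082 0.035]
scene rubber_block 0.38 [295. 231. 302. 236.] [ 0.552 -0.017  0.011]
scene loupe 0.43 [252. 212. 274. 227.] [0.588 0.067 0.071]
```

```bash
python3 - <<'E'
from h import *
a=cv2.imread('pics/top0.png')[140:280,160:420];b=cv2.imread('pics/scene0.png')[170:310,170:390]
a=cv2.resize(a,None,fx=2.1,fy=2.1,interpolation=2);b=cv2.resize(b,(546,294),interpolation=2)
cv2.imwrite('pics/c0.png',np.vstack([a,b]))
E
```

```text
(no output)
```

View pics/c0.png

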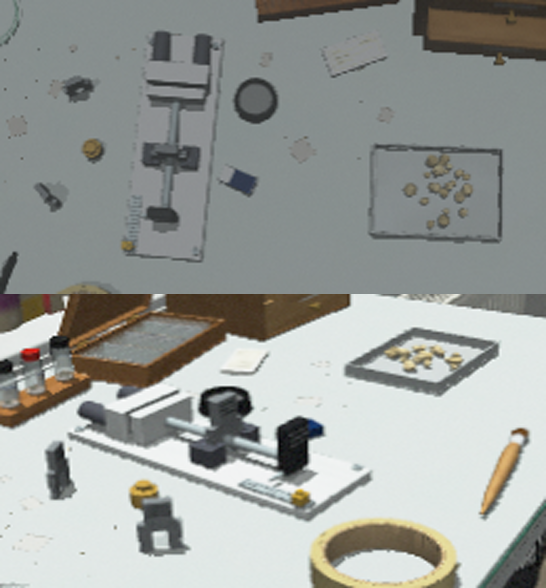

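```bash
python3 - <<'E'
from h import *
P=np.load('pics/top0.npy')
sub=P[150:270,215:272].reshape(-1,3)
pl=sub[(sub[:,2]>.005)&(sub[:,2]<.016)]
r=cv2.minAreaRect(pl[:,:2].astype(np.float32));print(r)
hi=sub[(sub[:,2]>.052)&(sub[:,2]<.08)];
for s in (hi[hi[:,0]<.55],hi[(hi[:,0]>.55)&(hi[:,0]<.63)]): print(len(s),s.mean(0),s.min(0),s.max(0))
j=sub[(sub[:,2]>.035)&(sub[:,0]>.63)];print(j.mean(0))
print(robot.calibration('wrist')['hand_eye'])
E
```

```text
((0.6109718680381775, 0.06606298685073853), (0.27331486344337463, 0.12955152988433838), 2.3214268684387207)
75 [0.52253829 0.07677317 0.06251374] [0.51617994 0.06262397 0.05337135] [0.53017209 0.09209101 0.0671498 ]
62 [0.59162992 0.06903242 0.06793951] [0.58614873 0.05707905 0.05260799] [0.59906426 0.08200473 0.07356143]
[0.68214722 0.06096567 0.04263662]
[[ 2.47143563e-04 -9.64038635e-01 -2.65762016e-01  7.67238635e-02]
 [ 9.99999966e-01  2.17274953e-04  1.41788908e-04 -1.95533384e-04]
 [-7.89465556e-05 -2.65762042e-01  9.64038656e-01 -1.53445605e-01]
 [ 0.00000000e+00  0.00000000e+00  0.00000000e+00  1.00000000e+00]]
```

```bash
python3 -m handwheel '[[[0,0,0.0945],[0.47,0.81,-0.04],0],[[0,0,0.0945],[0.47,0.81,-0.04],0],[[0,0,0.0945],[0.47,0.81,-0.04],0],[[0,0,0.0945],[0.47,0.81,-0.04],0],[[0,0,0.0945],[0.47,0.81,-0.04],0]]'
python3 -m handwheel '[[[0,0,0.0945],[0.47,0.81,-0.04],0],[[0,0,0.0945],[0.47,0.81,-0.04],0],[[0,0,0],[0.47,0.81,-0.04],0],[[0,0,0],[0.47,0.81,-0.04],0],[[0,0,0],[0.47,0.81,-0.04],0]]'
python3 -m handwheel '[[[0,0,0],[0.47,0.81,-0.04],0],[[0,0,0],[0.47,0.81,-0.04],0],[[0,0,0],[0.47,0.81,-0.04],0],[[0,0,0],[0.47,0.81,-0.04],0],[[0,0,0],[0,0,0],0]]'
python3 -m handwheel '[[[0,0,0],[0,0,0],0],[[0,0,0],[0,0,0],0]]'
python3 - <<'E'
from h import *
im,P=snap('wrist','w0');o=robot.get_obs();print(o['time'],o['tool_pos'],o['ee_rot'])
for q in ['clip_tab','handle_grip','mark','mark_tip','needle','vise']:
    for b in robot.boxes_of(q,'wrist')[:2]:
        x=np.array(b['bbox']);u,v=((x[:2]+x[2:])/2).astype(int)
        print(q,round(b['p'],2),x.round(),P[min(v,419),min(u,559)].round(3))
E
```

```text
time: 1.4
tool_pos: [0.3478, -0.2957, 0.2206]
ee_rot: [3.141, 0.0, 1.178]
wrist_force: [0.3, 0.3, -0.3]
width: 0.094
finger_force: 0.0
time: 1.9
tool_pos: [0.4654, -0.0929, 0.2108]
ee_rot: [3.14, 0.0, 1.47]
wrist_force: [-0.6, -1.0, 0.3]
width: 0.0941
finger_force: 0.0
time: 2.4
tool_pos: [0.5599, 0.0719, 0.2012]
ee_rot: [-3.14, -0.002, 1.476]
wrist_force: [-0.6, 0.1, -0.8]
width: 0.0938
finger_force: 0.0
time: 2.6
tool_pos: [0.5583, 0.0663, 0.2026]
ee_rot: [-3.142, 0.001, 1.469]
wrist_force: [-0.1, 0.7, 0.7]
width: 0.0943
finger_force: 0.0
2.65 [0.55833039 0.06598062 0.20282943] [3.14117479e+00 4.48058439e-04 1.46825223e+00]
clip_tab 0.77 [310. 173. 323. 212.] [0.591 0.078 0.072]
clip_tab 0.77 [249.  41. 274.  73.] [0.55  0.208 0.048]
handle_grip 0.93 [242. 163. 389. 221.] [0.59  0.078 0.072]
mark 0.66 [214. 151. 228. 166.] [0.492 0.116 0.022]
mark 0.44 [243. 161. 387. 223.] [0.59  0.078 0.072]
needle 0.6 [240. 165. 391. 222.] [0.59  0.076 0.07 ]
vise 0.64 [216. 146. 445. 229.] [0.611 0.072 0.029]
```

View pics/w0.png

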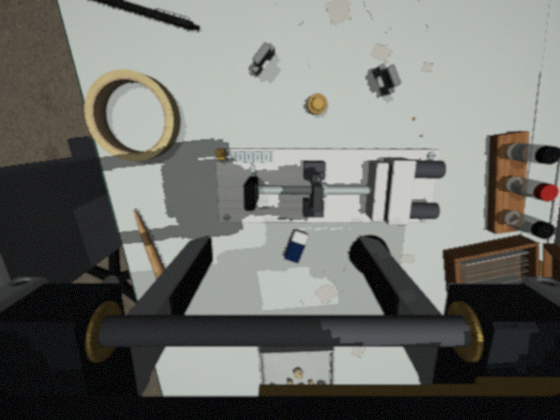

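```bash
python3 - <<'E'
from h import *
P=np.load('pics/w0.npy')
def st(n,s,lo,hi):
    s=s.reshape(-1,3);s=s[(s[:,2]>lo)&(s[:,2]<hi)];print(n,len(s),s.mean(0).round(4),s.min(0).round(4),s.max(0).round(4));return s
c=st('clip',P[165:220,303:330],.062,.08)
st('handle',P[165:220,238:266],.055,.072)
st('rider',P[145:170,210:235],.0205,.04)
st('jaw',P[155:222,375:410],.035,.06)
pl=P[148:224,216:440].reshape(-1,3);pl=pl[(pl[:,2]>.006)&(pl[:,2]<.014)]
print(cv2.minAreaRect(pl[:,:2].astype(np.float32)))
im=cv2.imread('pics/w0.png')[140:230,205:345];cv2.imwrite('pics/c1.png',cv2.resize(im,None,fx=5.5,fy=5.5,interpolation=2))
E
```

```text
clip 286 [0.5916 0.0712 0.0703] [0.586  0.0574 0.0621] [0.5977 0.0835 0.0737]
handle 355 [0.5233 0.0784 0.0631] [0.5157 0.0633 0.056 ] [0.5299 0.0925 0.0663]
rider 90 [0.4914 0.121  0.0234] [0.486  0.1147 0.0206] [0.4957 0.1265 0.0277]
jaw 2118 [0.6753 0.0639 0.0442] [0.6562 0.0283 0.035 ] [0.6972 0.0972 0.0474]
((0.6077800989151001, 0.06806870549917221), (0.08995155990123749, 0.26173365116119385), 84.15843963623047)
```

View pics/c1.png

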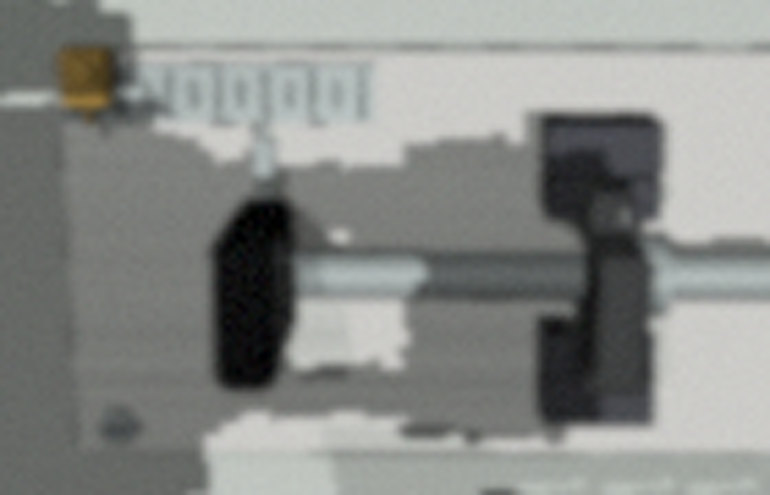

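```bash
python3 -m handwheel '[[[0,0,0],[0.34,0.04,-0.1],0.57],[[0,0,0],[0.34,0.04,-0.3],0.57],[[0,0,0],[0,0,-0.5],0.57],[[0,0,0],[0,0,-0.5],0.57],[[0,0,0],[0,0,-0.3],0.57]]'
python3 -m handwheel '[[[0,0,0],[0,0,0],0.57],[[0,0,0],[0,0,0],0.57]]'
python3 - <<'E'
from h import *
im,P=snap('wrist','w1');o=robot.get_obs();print(o['tool_pos'],o['width'])
def st(n,s,lo,hi):
    s=s[(s[:,2]>lo)&(s[:,2]<hi)];print(n,len(s),s.mean(0).round(4),s.min(0).round(4),s.max(0).round(4))
Q=P.reshape(-1,3);d=Q-[.592,.0697,0]
c,s=np.cos(-.102),np.sin(-.102);L=np.c_[d[:,0]*c+d[:,1]*s,-d[:,0]*s+d[:,1]*c,Q[:,2]]
st('clip',L[(abs(L[:,0])<.012)&(abs(L[:,1])<.02)],.062,.08)
st('handle',L[(abs(L[:,0]+.07)<.012)&(abs(L[:,1])<.02)],.055,.068)
E
```

```text
time: 3.45
tool_pos: [0.5916, 0.0709, 0.1151]
ee_rot: [-3.138, 0.0, 1.469]
wrist_force: [0.2, 0.3, 0.5]
width: 0.0574
finger_force: 0.0
time: 3.65
tool_pos: [0.5929, 0.0711, 0.1181]
ee_rot: [3.141, -0.0, 1.47]
wrist_force: [0.6, 0.5, -0.9]
width: 0.0421
finger_force: 0.0
[0.59346501 0.0711811  0.11903832] 0.041134969798646843
clip 502 [0.0001 0.0021 0.0704] [-0.0049 -0.0118  0.062 ] [0.0055 0.0138 0.0735]
handle 691 [-0.0684  0.0022  0.0627] [-0.0759 -0.014   0.0551] [-0.0632  0.0158  0.066 ]
```

View pics/w1.png

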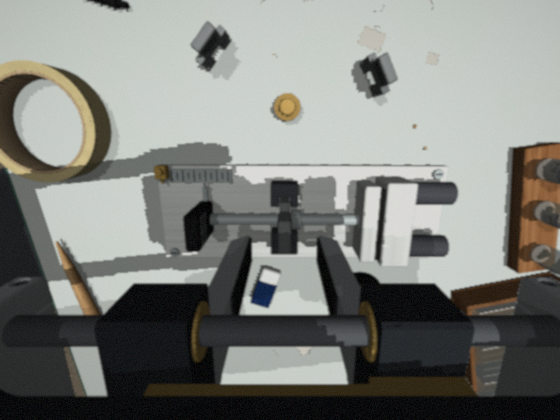

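```bash
python3 -m handwheel '[[[0,0,0],[-0.026,0,-0.4],0.57],[[0,0,0],[0,0,-0.4],0.57],[[0,0,0],[0,0,-0.2],0.57],[[0,0,0],[0,0,-0.08],0.57],[[0,0,0],[0,0,0],0.57]]'
python3 -m handwheel '[[[0,0,0],[0,0,0],1],[[0,0,0],[0,0,0],1],[[0,0,0],[0,0,0],1],[[0,0,0],[0,0,0],1],[[0,0,0],[0,0,0],1]]'
python3 -m handwheel '[[[0,0,0],[0,0,0],1],[[0,0,0],[0,0,0],1]]'
```

```text
time: 4.2
tool_pos: [0.5917, 0.0713, 0.064]
ee_rot: [3.141, -0.0, 1.47]
wrist_force: [-0.7, -0.2, 0.4]
width: 0.0406
finger_force: 0.0
time: 4.7
tool_pos: [0.592, 0.0712, 0.0639]
ee_rot: [3.14, -0.0, 1.47]
wrist_force: [1.7, -0.7, -0.5]
width: 0.0095
finger_force: 30.0
time: 4.9
tool_pos: [0.592, 0.0712, 0.0639]
ee_rot: [3.14, -0.0, 1.47]
wrist_force: [1.4, -0.1, 0.0]
width: 0.0093
finger_force: 30.0
```

Gripped at the tab (9.3 mm). Lift straight up, slowly at first.

```bash
python3 -m handwheel '[[[0,0,0],[0,0,0.06],1],[[0,0,0],[0,0,0.06],1],[[0,0,0],[0,0,0.06],1],[[0,0,0],[0,0,0.06],1],[[0,0,0],[0,0,0.1],1]]'
python3 -m handwheel '[[[0,0,0],[0,0,0.2],1],[[0,0,0],[0,0,0.25],1],[[0,0,0],[0,0,0.3],1],[[0,0,0],[0,0,0.4],1],[[0,0,0],[0,0,0.5],1]]'
python3 - <<'E'
from h import *
im,P=snap('wrist','w2')
t=np.load('pics/top0.npy')[203:259,332:405].reshape(-1,3)
im,P=snap('scene','s2')
w=t[(t[:,2]>.0125)&(t[:,2]<.02)];print(w.min(0),w.max(0),cv2.minAreaRect(w[:,:2].astype(np.float32)))
ch=t[(t[:,2]>.0045)&(t[:,2]<.012)];print(len(ch),ch.mean(0),np.percentile(ch,[5,95],axis=0))
a=cv2.imread('pics/w2.png');b=cv2.imread('pics/s2.png')[130:300,170:400];b=cv2.resize(b,None,fx=1.7,fy=1.7)
a=cv2.resize(a,None,fx=.7,fy=.7);H=294
t=cv2.resize(cv2.imread('pics/top0.png')[195:265,325:410],None,fx=4.6,fy=4.6)
o=np.zeros((600,800,3),np.uint8)
for im,x,y in((a,0,0),(b,400,0),(t,0,300)):
    im=im[:600-y,:800-x];o[y:y+im.shape[0],x:x+im.shape[1]]=im
cv2.imwrite('pics/c2.png',o)
E
```

```text
time: 5.4
tool_pos: [0.5919, 0.0711, 0.0799]
ee_rot: [3.141, 0.0, 1.47]
wrist_force: [3.4, 0.4, -2.6]
width: 0.0103
finger_force: 30.0
time: 5.9
tool_pos: [0.5904, 0.0713, 0.1643]
ee_rot: [-3.14, 0.0, 1.47]
wrist_force: [0.6, -0.6, -0.7]
width: 0.0096
finger_force: 30.0
[ 0.49273654 -0.30849644  0.0125092 ] [ 0.60404078 -0.15389535  0.01990175] ((0.5482314825057983, -0.2311936616897583), (0.15079326927661896, 0.10561778396368027), 86.63850402832031)
430 [ 0.55290642 -0.23632288  0.0082005 ] [[ 0.4998073  -0.30432605  0.00473616]
 [ 0.59840358 -0.16466863  0.01169726]]
```

View pics/c2.png

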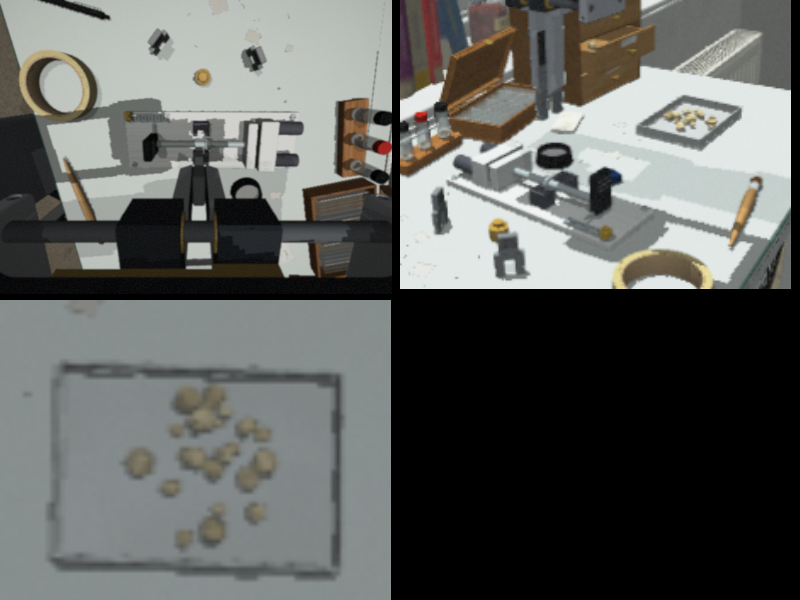

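```bash
python3 -m handwheel '[[[0,0,0],[-0.12,-0.64,0],1],[[0,0,0],[-0.12,-0.64,0],1],[[-0.008,-0.083,0],[-0.12,-0.64,0],1],[[-0.008,-0.083,0],[-0.12,-0.64,0],1],[[-0.008,-0.083,0],[-0.12,-0.64,0],1]]'
python3 -m handwheel '[[[-0.008,-0.083,0],[-0.12,-0.64,0],1],[[-0.008,-0.083,0],[-0.12,-0.64,-0.2],1],[[-0.008,-0.083,0],[-0.12,-0.64,-0.2],1],[[0,0,0],[0,0,0],1],[[0,0,0],[0,0,0],1]]'
python3 - <<'E'
from h import *
o=robot.get_obs();print(o['tool_pos'],o['ee_rot'],R.from_euler('xyz',o['ee_rot']).as_matrix()[:,2])
snap('top','t3');snap('wrist','w3');snap('scene','s3')
a=cv2.resize(cv2.imread('pics/w3.png'),None,fx=.7,fy=.7);b=cv2.resize(cv2.imread('pics/t3.png')[180:280,310:420],None,fx=3,fy=3);c=cv2.resize(cv2.imread('pics/s3.png')[130:250,250:400],None,fx=2.6,fy=2.6)
o=np.zeros((600,800,3),np.uint8)
for im,x,y in((a,0,0),(b,400,0),(c,400,300)):
    im=im[:600-y,:800-x];o[y:y+im.shape[0],x:x+im.shape[1]]=im
cv2.imwrite('pics/c3.png',o)
E
```

```text
time: 6.5
tool_pos: [0.561, -0.0897, 0.163]
ee_rot: [2.744, -0.001, 1.471]
wrist_force: [-0.0, -1.1, -0.5]
width: 0.0098
finger_force: 30.0
time: 7.0
tool_pos: [0.5448, -0.175, 0.144]
ee_rot: [2.392, -0.01, 1.476]
wrist_force: [1.1, -0.3, 0.5]
width: 0.0096
finger_force: 30.0
[ 0.54478028 -0.17502488  0.14400032] [ 2.39213952 -0.00961925  1.47562747] [ 0.67882497 -0.05772496 -0.73202766]
```

View pics/c3.png

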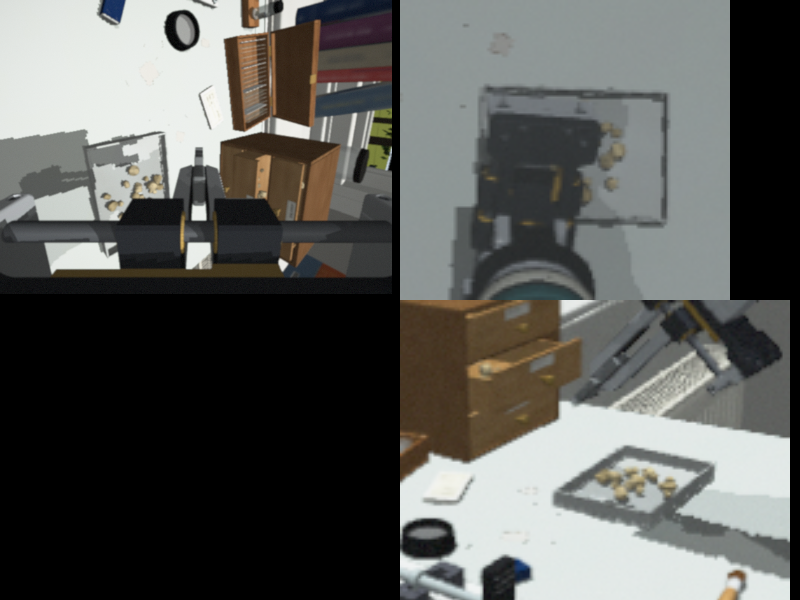

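```bash
python3 -m handwheel '[[[0,0,0],[-0.08,-0.1,-0.4],1],[[0,0,0],[0,-0.05,-0.4],1],[[0,0,0],[0,0,-0.4],1],[[0,0,0],[0,0,-0.3],1],[[0,0,0],[0,0,0],1]]'
python3 -m handwheel '[[[0,0,0],[0,0,0],1]]'
```

```text
time: 7.65
tool_pos: [0.542, -0.1804, 0.0682]
ee_rot: [2.393, -0.01, 1.481]
wrist_force: [-0.5, 0.2, -0.3]
width: 0.0097
finger_force: 30.0
time: 7.75
tool_pos: [0.5431, -0.1818, 0.0711]
ee_rot: [2.388, -0.008, 1.48]
wrist_force: [-0.1, 0.6, 0.2]
width: 0.0096
finger_force: 30.0
```

```bash
python3 -m handwheel '[[[0,0,0],[0,-0.04,-0.15],1],[[0,0,0],[0,0,-0.15],1],[[0,0,0],[0,0,-0.1],1],[[0,0,0],[0,0,-0.04],1],[[0,0,0],[0,0,0],1]]'
python3 -m handwheel '[[[0,0,0],[0,0,-0.04],1],[[0,0,0],[0,0,-0.03],1],[[0,0,0],[0,0,0],1]]'
python3 - <<'E'
from h import *
snap('wrist','w4');snap('scene','s4')
c=cv2.resize(cv2.imread('pics/s4.png')[140:240,270:400],None,fx=3,fy=3,interpolation=2);a=cv2.resize(cv2.imread('pics/w4.png'),(400,300))
cv2.imwrite('pics/c4.png',np.hstack([a,c]))
E
```

```text
time: 8.25
tool_pos: [0.5415, -0.1843, 0.0473]
ee_rot: [2.39, -0.009, 1.477]
wrist_force: [0.2, -0.9, -0.2]
width: 0.0097
finger_force: 30.0
time: 8.55
tool_pos: [0.5419, -0.1845, 0.0446]
ee_rot: [2.389, -0.008, 1.477]
wrist_force: [0.0, 0.2, -0.7]
width: 0.0097
finger_force: 30.0
```

View pics/c4.png

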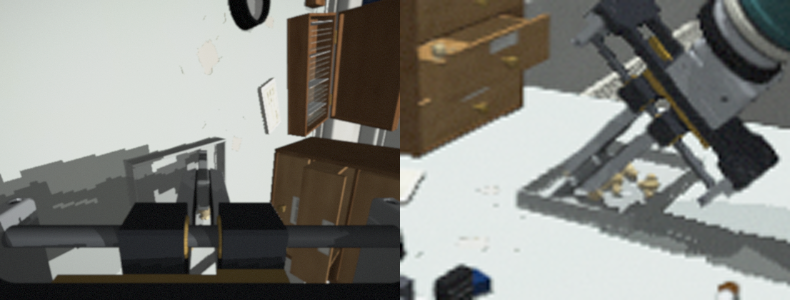

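```bash
python3 -m handwheel '[[[0,0,0],[0,0,-0.04],1],[[0,0,0],[0,0,0],0.88],[[0,0,0],[0,0,0],0.84],[[0,0,0],[0,0,0],0.8],[[0,0,0],[0,0,0],0.76]]'
python3 -m handwheel '[[[0,0,0],[0,0,0],0.72],[[0,0,0],[0,0,0],0.68],[[0,0,0],[0,0,0],0.68],[[0,0,0],[0,0,0],0.68]]'
python3 - <<'E'
from h import *
snap('wrist','w5');snap('scene','s5')
c=cv2.resize(cv2.imread('pics/s5.png')[140:240,270:400],None,fx=3,fy=3,interpolation=2);a=cv2.resize(cv2.imread('pics/w5.png')[150:350,150:420],(400,300))
cv2.imwrite('pics/c5.png',np.hstack([a,c]))
E
```

```text
time: 9.15
tool_pos: [0.5417, -0.1843, 0.0422]
ee_rot: [2.39, -0.008, 1.478]
wrist_force: [-0.0, -0.9, -0.0]
width: 0.0216
finger_force: 0.1
time: 9.55
tool_pos: [0.5418, -0.1844, 0.0425]
ee_rot: [2.389, -0.008, 1.478]
wrist_force: [0.8, -0.7, 0.5]
width: 0.0301
finger_force: 0.1
```

View pics/c5.png

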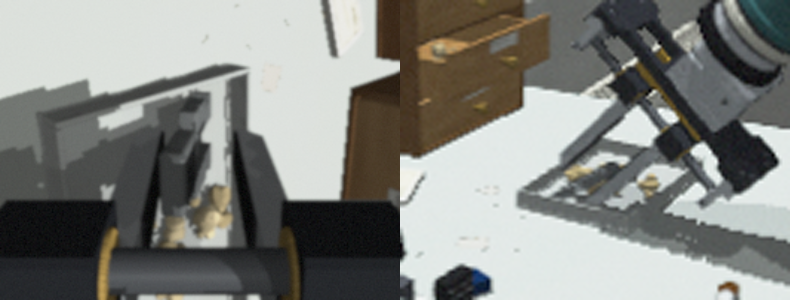

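```bash
python3 -m handwheel '[[[0,0,0],[-0.12,0,0.13],0.68],[[0,0,0],[-0.14,0,0.15],0.68],[[0,0,0],[-0.14,0,0.15],0.68],[[0,0,0],[-0.14,0,0.15],0.68],[[0,0,0],[-0.14,0,0.2],0.68]]'
python3 -m handwheel '[[[0,0,0],[-0.1,0,0.5],0.68],[[0,0,0],[-0.1,0.2,0.5],0.68],[[0,0,0],[0,0.5,0.5],0.68],[[0.008,0.083,0],[0,0.64,0],0.68],[[0.008,0.083,0],[0,0.64,0],0.68]]'
python3 -m handwheel '[[[0.008,0.083,0],[0,0.64,0],0.68],[[0.008,0.083,0],[0,0.64,0],0.68],[[0.008,0.083,0],[0.1,0.64,0],0.68],[[0.005,0.063,0],[0.1,0.64,0],0.68],[[0,0,0],[0,0,0],0.68]]'
python3 -m handwheel '[[[0,0,0],[0,0,0],0.68]]'
python3 - <<'E'
from h import *
im,P=snap('top','t6');o=robot.get_obs();print(o['ee_rot'])
t=P[203:259,332:405].reshape(-1,3);w=t[(t[:,2]>.0125)];print(w.min(0),w.max(0))
for b in robot.boxes_of('clip_tab','top')[:4]:print(b)
snap('wrist','w6')
c=cv2.resize(cv2.imread('pics/t6.png')[180:280,310:420],None,fx=3,fy=3,interpolation=2);a=cv2.resize(cv2.imread('pics/w6.png'),(450,300))
cv2.imwrite('pics/c6.png',np.hstack([a,c]))
E
```

```text
time: 10.15
tool_pos: [0.507, -0.1844, 0.0822]
ee_rot: [2.389, -0.008, 1.477]
wrist_force: [-0.2, 0.1, 0.6]
width: 0.0299
finger_force: 0.0
time: 10.65
tool_pos: [0.4966, -0.0894, 0.1584]
ee_rot: [2.636, -0.009, 1.473]
wrist_force: [-0.0, 1.0, -0.3]
width: 0.0302
finger_force: 0.0
time: 11.15
tool_pos: [0.5099, 0.0419, 0.1559]
ee_rot: [3.129, -0.011, 1.476]
wrist_force: [-0.7, -1.3, -0.3]
width: 0.0304
finger_force: 0.0
time: 11.25
tool_pos: [0.508, 0.0392, 0.1561]
ee_rot: [3.128, -0.009, 1.473]
wrist_force: [0.3, -0.3, 0.3]
width: 0.03
finger_force: 0.0
[ 3.12713547 -0.00908852  1.47179754]
[ 0.49275182 -0.30839896  0.01250422] [ 0.60393432 -0.15388109  0.02130409]
{'bbox': [341.0, 216.2, 355.4, 245.0], 'p': 0.61}
```

View pics/c6.png

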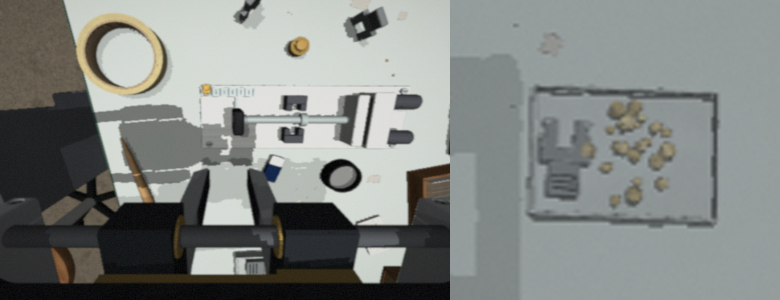

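```bash
python3 -m handwheel '[[[0.001,0.009,0],[0.15,0.4,0],0.68],[[0,0,0],[0.14,0.37,0],0.68],[[0,0,0],[0,0,-0.3],0.68],[[0,0,0],[0,0,-0.3],0.68],[[0,0,0],[0,0,0],0.68]]'
python3 -m handwheel '[[[0,0,0],[0,0,0],0.68]]'
python3 - <<'E'
from h import *
im,P=snap('wrist','w7');o=robot.get_obs();print(o['tool_pos'],o['ee_rot'])
def st(n,s,lo,hi):
    s=s[(s[:,2]>lo)&(s[:,2]<hi)];print(n,len(s),s.mean(0).round(4),s.min(0).round(4),s.max(0).round(4))
Q=P.reshape(-1,3);c,s=np.cos(-.102),np.sin(-.102)
def loc(Q):d=Q-[.592,.0703,0];return np.stack([d[...,0]*c+d[...,1]*s,-d[...,0]*s+d[...,1]*c,d[...,2]],-1)
L=loc(Q);print('tcp',loc(o['tool_pos']))
st('handle',L[(abs(L[:,0]+.07)<.02)&(abs(L[:,1])<.02)],.055,.068)
st('rider',L[(abs(L[:,0]+.105)<.03)&(abs(L[:,1]-.05)<.015)],.021,.04)
b=robot.boxes_of('mark','wrist');print(b[:2])
a=cv2.resize(cv2.imread('pics/w7.png')[60:260,80:340],None,fx=3,fy=3,interpolation=2);cv2.imwrite('pics/c7.png',a)
E
```

```text
time: 11.9
tool_pos: [0.5197, 0.0764, 0.1224]
ee_rot: [-3.135, -0.008, 1.471]
wrist_force: [-1.0, -0.0, 0.0]
width: 0.0299
finger_force: 0.0
time: 12.0
tool_pos: [0.5214, 0.0767, 0.1249]
ee_rot: [-3.139, -0.009, 1.471]
wrist_force: [0.3, -0.8, 0.4]
width: 0.0303
finger_force: 0.0
[0.52209351 0.07692075 0.12576509] [-3.14072315 -0.00967882  1.47096785]
tcp [-0.07021729 -0.00053176  0.12576509]
handle 589 [-0.0696  0.0016  0.0632] [-0.0755 -0.0142  0.0551] [-0.0634  0.0152  0.0658]
rider 133 [-0.1055  0.0406  0.0236] [-0.1103  0.0351  0.021 ] [-0.1012  0.0457  0.0274]
[{'bbox': [241.9, 163.3, 251.4, 182.1], 'p': 0.76}, {'bbox': [355.5, 91.5, 385.5, 125.0], 'p': 0.31}]
```

View pics/c7.png

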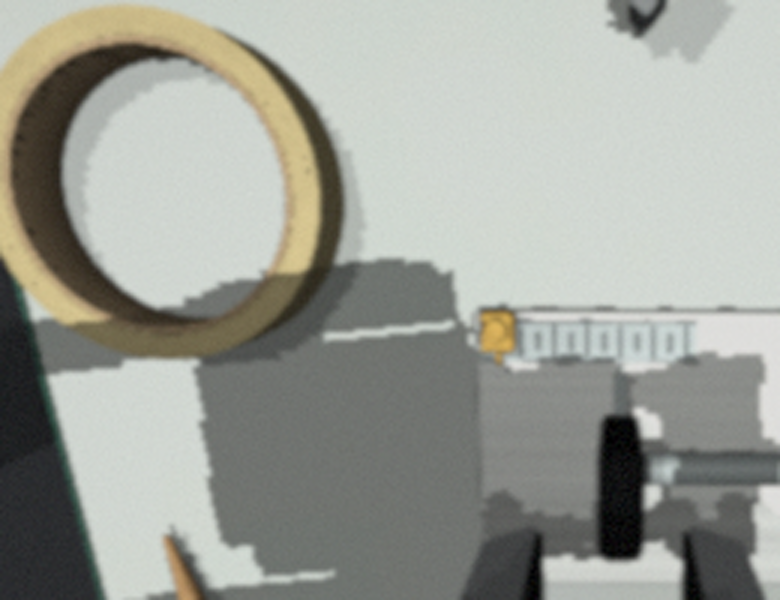

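```bash
python3 -m handwheel '[[[0,0,0],[0,0.02,-0.5],0.68],[[0,0,0],[0,0,-0.5],0.68],[[0,0,0],[0,0,-0.24],0.68],[[0,0,0],[0,0,-0.06],0.68],[[0,0,0],[0,0,0],0.68]]'
python3 -m handwheel '[[[0,0,0],[0,0,0],1],[[0,0,0],[0,0,0],1],[[0,0,0],[0,0,0],1],[[0,0,0],[0,0,0],1],[[0,0,0],[0,0,0],1]]'
python3 - <<'E'
from h import *
o={'tool_pos':np.array([.5221,.0769,.1258]),'ee_rot':[-3.1407,-.0097,1.471]}
c,s=np.cos(-.102),np.sin(-.102)
for n,u,v in(('rider',246.7,179.5),('needle',288,184.5)):
  for z in(.018,.022):
    d=ray('wrist',u,v,z,o)-[.592,.0703,0];print(n,z,(d[0]*c+d[1]*s).round(4),(-d[0]*s+d[1]*c).round(4))
E
```

```text
time: 12.6
tool_pos: [0.5228, 0.0787, 0.0614]
ee_rot: [3.142, -0.01, 1.472]
wrist_force: [0.6, -0.1, 0.4]
width: 0.03
finger_force: 0.0
time: 13.1
tool_pos: [0.5235, 0.0787, 0.0622]
ee_rot: [3.139, -0.01, 1.472]
wrist_force: [0.5, -0.9, 4.7]
width: 0.012
finger_force: 30.0
rider 0.018 -0.1043 0.0315
rider 0.022 -0.1038 0.0322
needle 0.018 -0.0672 0.0271
needle 0.022 -0.0672 0.0278
```

```bash
python3 -m handwheel '[[[0,0,0],[-0.1,0.01,0],1],[[0,0,0],[-0.13,0.013,0],1],[[0,0,0],[-0.14,0.014,0],1],[[0,0,0],[-0.13,0.013,0],1],[[0,0,0],[-0.1,0.011,0],1]]'
python3 -m handwheel '[[[0,0,0],[0,0,0],1],[[0,0,0],[0,0,0],1],[[0,0,0],[0,0,0],1]]'
python3 - <<'E'
from h import *
for i in range(1): im,P=snap('wrist','w8')
a=cv2.imread('pics/w8.png');print(robot.boxes_of('mark','wrist')[:1],robot.boxes_of('handle_grip','wrist')[:1])
cv2.imwrite('pics/c8.png',cv2.resize(a[60:260,150:410],None,fx=3,fy=3,interpolation=2))
E
```

```text
time: 13.6
tool_pos: [0.4949, 0.0818, 0.0623]
ee_rot: [3.135, -0.011, 1.472]
wrist_force: [8.3, -0.5, -0.1]
width: 0.0115
finger_force: 30.0
time: 13.9
tool_pos: [0.495, 0.0817, 0.0622]
ee_rot: [3.135, -0.011, 1.472]
wrist_force: [7.1, -0.0, 1.7]
width: 0.0116
finger_force: 30.0
[{'bbox': [265.1, 177.8, 280.3, 199.8], 'p': 0.87}] [{'bbox': [272.4, 195.5, 545.8, 301.4], 'p': 0.56}]
```

View pics/c8.png

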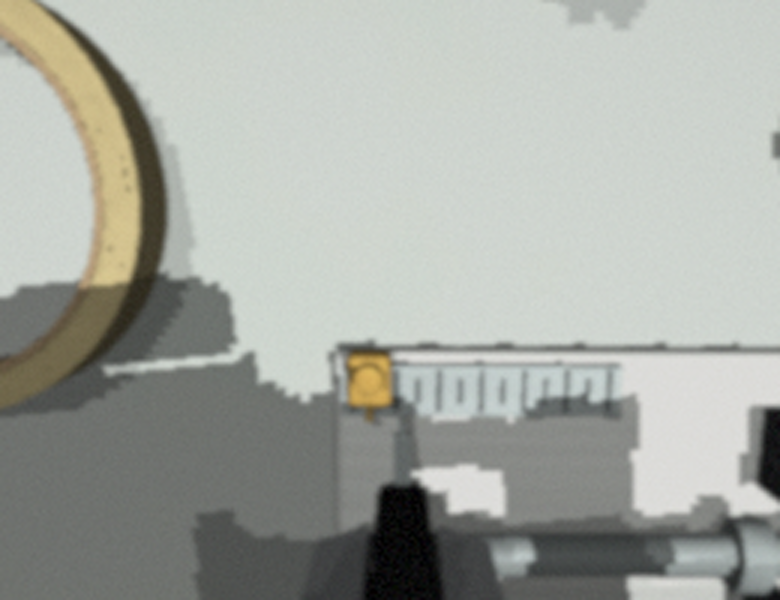

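```bash
python3 - <<'E'
from h import *
o=robot.get_obs();c,s=np.cos(-.102),np.sin(-.102)
for n,u,v in(('rider',370,418),('needle',402.5,418)):
    d=ray('wrist',150+u/3-.33,60+v/3-.33,.018,o)-[.592,.0703,0];print(n,(d[0]*c+d[1]*s).round(4),(-d[0]*s+d[1]*c).round(4))
E
```

```text
rider -0.1055 0.0306
needle -0.098 0.0306
```

```bash
python3 -m handwheel '[[[0,0,0],[-0.05,0.005,0],1],[[0,0,0],[-0.05,0.005,0],1],[[0,0,0],[-0.05,0.005,0],1],[[0,0,0],[0,0,0],1],[[0,0,0],[0,0,0],1]]'
python3 - <<'E'
from h import *
im,P=snap('wrist','w9')
cv2.imwrite('pics/c9.png',cv2.resize(cv2.imread('pics/w9.png')[150:250,230:350],None,fx=6,fy=6,interpolation=2))
E
```

```text
time: 14.55
tool_pos: [0.4878, 0.0825, 0.0623]
ee_rot: [3.134, -0.011, 1.472]
wrist_force: [7.8, 0.0, -0.4]
width: 0.0117
finger_force: 30.0
```

View pics/c9.png

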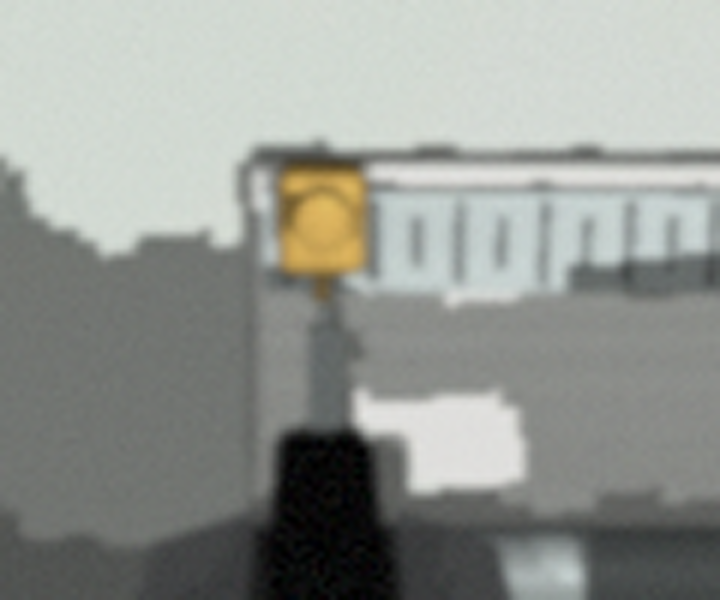

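```bash
python3 -m handwheel '[[[0,0,0],[-0.01,0.001,0],1],[[0,0,0],[0,0,0],1],[[0,0,0],[0,0,0],1],[[0,0,0],[0,0,0],1]]' && python3 -c "
from bench import robot
print(robot.close_job())"
```

```text
time: 15.0
tool_pos: [0.4875, 0.0825, 0.0622]
ee_rot: [3.134, -0.011, 1.472]
wrist_force: [8.7, -0.1, 0.3]
width: 0.0118
finger_force: 30.0
the job is handed in; nothing more can be done
None
```

The clip lies flat in the sorting tray, and I handed the job in at 15 s while still holding the handle at the mark. The last picture had the needle about 0.5 mm short of the rider; I then pulled about 0.4 mm further without another look.

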